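# Raise the bay's barrier arm and push the tube block home

### The arm

A 6-joint arm with a two-finger parallel gripper is mounted at the origin on a cart in front of the work surface, level with it; the furniture and walls round the work are solid. World frame = base frame: x ahead of the robot, y to its left, z up, the work surface at z = 0. Lengths are in m, angles in rad, forces in N, time in s.
With the tool pointing down it reaches from about 0.325 to 0.875 m from the base axis. Payload 4.4 kg.
Tool frame: the origin (TCP) lies on the centre line of the jaws, within the pads' length; the fingertips stand 14 mm ahead of it and the grasp point (between the pads) lies 5 mm behind it; z points along the fingers, x is the direction in which the jaws open and shut, and the axes are right-handed (so a half turn about z gives the same grasp; the last joint's range is limited). The gripper opens to 85 mm and grips with 20 to 120 N. Pads are 22 mm wide; open, the fingers measure 114 mm over their backs; the gripper's body (76 mm by 85 mm) begins 54 mm behind the grasp point. The pads swing forward as they close: fully open they stand 13 mm farther back than shut.
Start: joints at [1.004, 0.207, 1.542, -0, 1.393, -0.15], TCP at [0.233, 0.526, 0.245] pointing down, gripper open.
Joint ranges: [-2.73, 2.73], [-0.86, 2.22], [0.23, 2.46], [-1.11, 4.25], [0.08, 2.63], [-2.82, 2.82]. Speed limits (rad/s): [2.79, 2.79, 3.14, 3.14, 3.14, 3.14].

### API

Orientations are given as a rotation vector (axis times angle).
In Python, from cell import get_obs, capture, camera_model, job_done gives the robot as it stands.
- The arm moves only by the tool carry_out, never from a script. Its argument "commands" is a list of rows, each a list of 7 numbers: the turn, a rotation vector about the tool's x, y, z in rad, then the shift along the tool's x, y, z in cm, then the opening, from 0 (shut) to 1 (fully open). In form: [[rx, ry, rz, x, y, z, hand], ...]. A call has 1 to 20 rows; each row shifts and turns the commanded pose from where the row before left it, along the tool's axes as they then stand; what a row does not reach is not made up. A row lasts 1/12 s, in which the tool goes at most 41.7 mm and 7.16 degrees, less where a joint would pass 70% of its speed; a pose out of reach is approached as far as the arm can. A call is refused whole if a number of a shift passes 4.17 or a number of a turn 0.125, either way. A call with a gripper value outside its range is refused whole. The fingers move at their own pace and stop on an object; the grip force is fixed at half the most. Time passes only in rows, so rows that do not move let the fingers close. It gives the time, the measured TCP pose, the force and the opening at its end, in the units of the state.
- get_obs(): the state, without advancing time (a new reading comes with each control period).
- capture(name): name is "scene" or "side" or "wrist"; returns the picture (400x640x3 uint8, red, green, blue); there is no depth.
- camera_model(name): a dict with "fx", "fy", "cx", "cy" (pixels), "R" (3x3) and "t" (3): a world point X has camera coordinates R X + t; the wrist camera has in their place "hand_eye" (4x4, takes a point from camera to tool coordinates, whose origin is the TCP and whose axes are the tool frame's). Camera axes: x right, y down, z forward; pixel columns grow to the right and rows downward; lengths in m; the calibration is good to about 2 mm. A picture is of the moment at which its call begins: read the wrist's pose just before it. camera_model takes no time and is no camera call.
- job_done(): hands the job in, once; it reports no verdict.
The state is a dict: "clock": time; "joint_positions": joint angles; "joint_velocities": joint speeds; "effort": joint torques, N m; "ee_pos": TCP position; "orientation": TCP orientation; "contact_force": force on the tool from outside, world axes, zero at the start; "torque": the same for the moment, N m; "width": finger opening in m.
Only numpy, scipy, OpenCV 4.12 (cv2) and the standard library are available. Lean on these libraries where they do the work, as an engineer would, in place of code of your own. Each camera call takes 0.05 s, during which the arm holds its last target.

### The job

Without grasping or lifting anything off the bench, push the counterweighted barrier arm of the sample bay up with the fingertips, past its balance point, so that it stays fully raised by itself. Then push the tube block that stands in front of the bay along the bench into the bay until it is flush and square against the back stop. Leave the bottle, the low tube block and the tape roll where they are, and finish with the arm still raised and the robot clear of everything.

Things in the scene. Friction and masses are not known exactly. Their poses are not given: they have to be found in the camera images.
- bay: Grey metal sample bay fixed to the bench, open at top and front (-x); no floor, things slide in on the bench. Origin on the bench surface, midway between the cheeks, in the plane where the barrier arm swings; x into the bay, y left, z up. Cheeks 8 mm thick, 55 mm high, inner faces at y = -42 and 42 mm, x = 12 to 74 mm; back stop 55 mm high, front face at x = 74 mm. Place and yaw vary.
- bay_home (a point): Point on the bench where the centre of the tube block's underside lies when the block is home: at (43, 0, 0) mm in the bay's frame; same axes as the bay.
- barrier_hinge (a point): Hinge axis of the barrier arm, at (0, -95, 80) mm in the bay's frame; the axis runs along the bay's x. Same axes as the bay. The grey hinge post stands just behind it (x = 18 to 34 mm in the bay's frame, 26 mm wide in y, 105 mm high).
- barrier (a joint): Angle of the barrier arm: 0 = level across the bay's mouth, on its lower stop (start); grows as the free end goes up; 1.85 rad = upper stop, leaning a little away from the bay. Below about 0.9 rad it falls back down; above that its weight carries it to the upper stop, where it stays. Lightly damped, no spring; starts to rise at about 1 to 2 N near the free end.
- barrier_tip (a point): Free end of the barrier arm, on its axis. Round aluminium bar, 14 mm thick, black end cap, 223 mm from hinge to end along the bay's +y when down, axis 80 mm above the bench. Its last 75 mm stand out left of the left cheek with nothing beneath. A 5 mm skirt plate hangs from 57 to 133 mm from the hinge, down to 45 mm below the axis, and bars the block. Site y points hinge to end, x along the hinge.
- tube_block: Violet moulded square tube block, 62 x 62 mm and 48 mm high (solid up to 46 mm), about 0.07 kg, loose on the bench in front of the bay's mouth, about 85 mm before the arm's plane. Origin at the centre of its underside, z up; x and y along its sides.
- bottle: Bystander: clear reagent bottle with a blue screw cap, 56 mm in diameter, 105 mm high, standing to the left behind the arm's free end. Origin at the centre of its underside.
- low_block: Bystander: lower violet tube block, 62 x 62 x 26 mm, on the bench to the right in front of the hinge post. Origin at the centre of its underside.
- tape: Bystander: flat roll of beige tape, 65 mm in diameter, 19 mm high, lying behind the bay's back stop. Origin at the centre of its underside.
- counterweight (a point): Centre of the arm's counterweight: a dark steel disc, 36 mm in diameter, 22 mm thick, on a rod 62 mm from the hinge at 115 degrees from the bar: above the hinge and a little outward while the arm is down, low and outward when it is raised. Turns with the arm.
Things that resemble listed ones, but are neither listed nor needed, are in the scene too. Leave any turquoise look-alike of the tube_block alone.

How it is judged:
On the way, in this order (a step that is already met when the one before it is completed fails the run):
1. the barrier arm is fully raised and stays up (value of joint barrier above 1.7 rad), for 0.4 s.
2. the tube block is in the bay against the back stop (x of tube_block in the frame of bay_home above -0.006 m), for 0.2 s.
At the end, for the whole second after the job is handed in: The barrier arm stands raised (joint above 1.7 rad); the tube block rests on the bench between the cheeks, within 6 mm of its home position along the bay (flush with the back stop), within 16 mm of the middle, and square to the bay within 0.12 rad (value of joint barrier above 1.7 rad and x of tube_block in the frame of bay_home between -0.006 and 0.006 m and y of tube_block in the frame of bay_home between -0.016 and 0.016 m and height (world z) of tube_block below 0.005 m and angle between the x axis of tube_block and the x axis of bay, either way round below 0.12 rad and linear speed of tube_block below 0.02 m/s); the robot touches nothing.
It fails at once if the tube block is lifted off the bench or tipped (height (world z) of tube_block above 0.012 m or angle between tube_block's own z axis and vertical above 0.25 rad).
It fails at once if a bystander (bottle, low block or tape roll) is moved more than 15 mm or knocked over (distance of any of bottle, low_block, tape from where it was at the start of the episode above 0.015 m or angle between bottle's own z axis and vertical above 0.3 rad).
It also fails if it takes over 56 s, if anything falls off the work surface, if the arm or the gripper's body presses on something with over 40 N, if the wrist force passes 120 N, or if a joint passes its speed limit or range.

## Working session

There is one attempt and no reset: what is moved stays moved. The work goes in short steps, Python scripts to look and compute and a tool call to move; the robot and the scene stay as the last step left them, time stands still between calls to the robot, and variables do not carry over. Pictures are saved under pics/ and viewed, and the job is handed in when it is done.

Besides the shell and the picture viewer there is one more tool, called after "Request:" as name(argument=value, ...), one argument or row to a line, values as JSON. carry_out: Moves the arm, as the interface text tells. Its arguments: {"type":"object","properties":{"commands":{"type":"array"}},"required":["commands"]}

```bash
mkdir -p pics; ls; python3 - <<'E'
from cell import get_obs, capture, camera_model
import cv2, numpy as np
np.set_printoptions(precision=4,suppress=True)
o=get_obs(); print(o)
for n in ["scene","side","wrist"]:
    im=capture(n); cv2.imwrite(f"pics/{n}0.png",im[:,:,::-1]); print(n,camera_model(n))
E
```

```text
pics
{'clock': 0.0, 'joint_positions': array([ 1.0035,  0.2074,  1.543 , -0.    ,  1.3935, -0.1505]), 'joint_velocities': array([-0.0005,  0.0012, -0.0008, -0.0003,  0.0001, -0.0021]), 'effort': array([ -0.0008, -38.3022, -29.1602,  -0.0004,   0.0106,  -0.    ]), 'ee_pos': array([0.2324, 0.5251, 0.2441]), 'orientation': array([ 2.6322,  1.7132, -0.0033]), 'contact_force': array([-0.4218,  0.7555,  0.5062]), 'torque': array([-0.0051,  0.004 ,  0.011 ]), 'width': 0.0854319802004387}
scene {'fx': 391.3082032198572, 'fy': 391.3082032198572, 'cx': 314.03164095310717, 'cy': 204.57781652979284, 'R': array([[ 0.6482, -0.7613,  0.0132],
       [-0.3597, -0.3214, -0.876 ],
       [ 0.6711,  0.5631, -0.4822]]), 't': array([-0.2058,  0.378 ,  0.3812])}
side {'fx': 380.8047497841106, 'fy': 380.8047497841106, 'cx': 320.7865006749514, 'cy': 196.88333406235375, 'R': array([[-0.9732, -0.2299,  0.0035],
       [-0.1554,  0.6462, -0.7472],
       [ 0.1695, -0.7277, -0.6646]]), 't': array([0.6449, 0.0285, 0.994 ])}
wrist {'fx': 335.7046339052189, 'fy': 335.7046339052189, 'cx': 319.0095028774243, 'cy': 201.8937095646995, 'hand_eye': array([[ 1.    ,  0.0016, -0.0004, -0.0001],
       [-0.0014,  0.9601,  0.2795, -0.0707],
       [ 0.0008, -0.2795,  0.9601, -0.1287],
       [ 0.    ,  0.    ,  0.    ,  1.    ]])}
```

View pics/scene0.png

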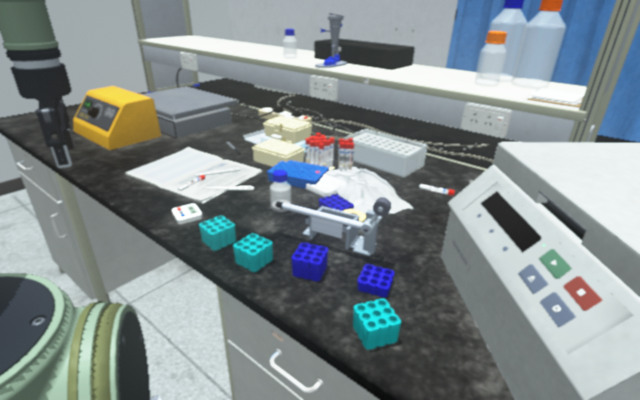

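View pics/side0.png

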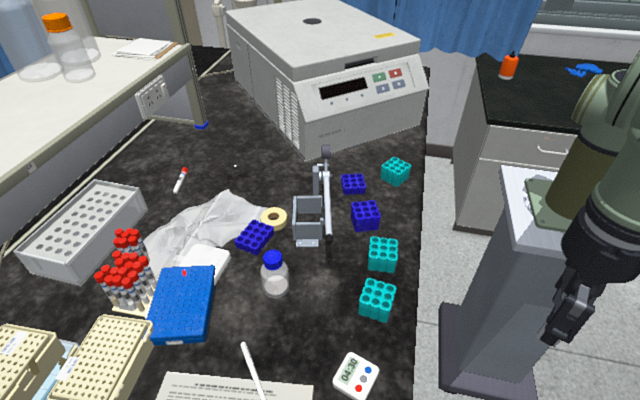

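View pics/wrist0.png

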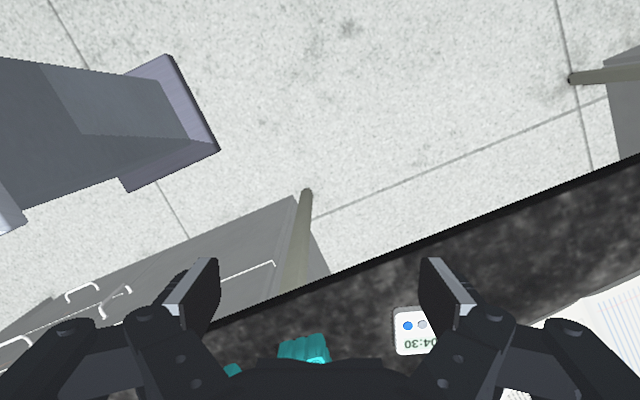

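The overview shows the bay near scene (340,235) / side (308,222). The barrier tip is near scene (281,207) / side (328,243) and the violet block near scene (310,262) / side (365,215). I'll zoom in to measure them.

```bash
python3 - <<'E'
import cv2
a=cv2.imread("pics/scene0.png")[160:310,250:420]; cv2.imwrite("pics/s_zoom.png",cv2.resize(a,None,fx=4,fy=4,interpolation=cv2.INTER_CUBIC)[:600,:800])
a=cv2.imread("pics/side0.png")[140:290,230:420]; cv2.imwrite("pics/d_zoom.png",cv2.resize(a,None,fx=4,fy=4,interpolation=cv2.INTER_CUBIC)[:600,:800])
E
```

```text
(no output)
```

View pics/s_zoom.png

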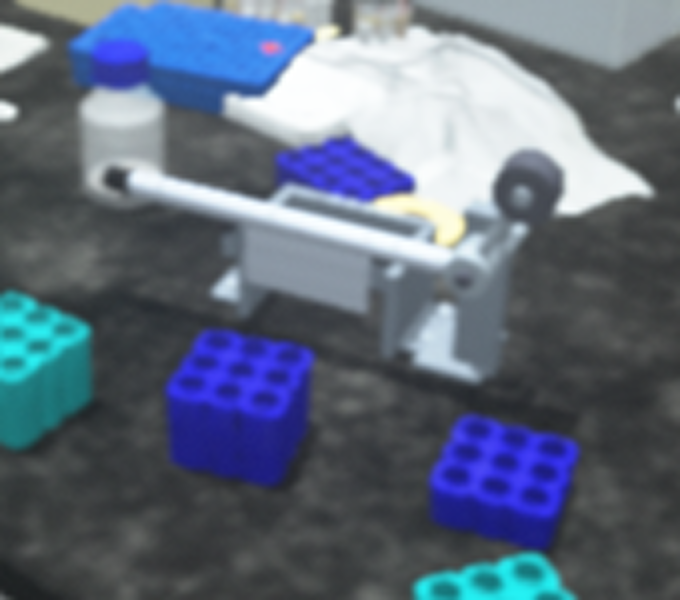

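View pics/d_zoom.png

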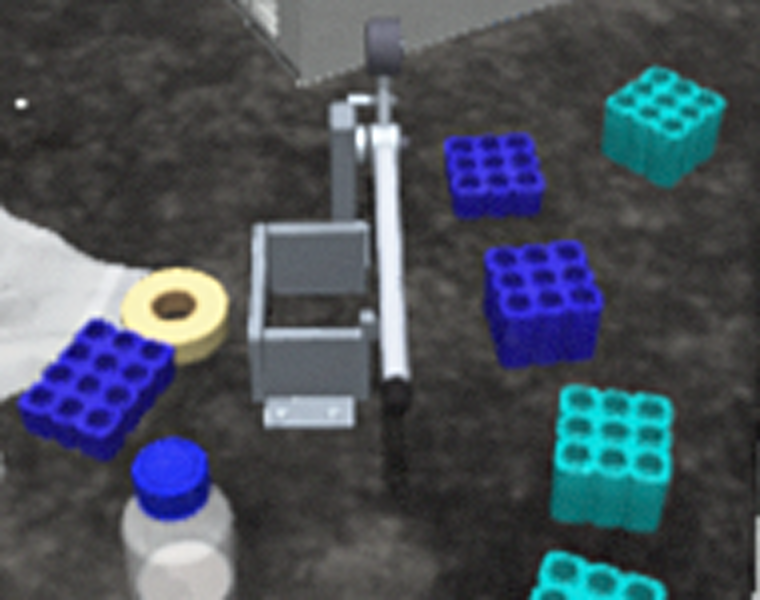

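```bash
cat > h.py <<'E'
import numpy as np, cv2
from scipy.optimize import least_squares
from scipy.spatial.transform import Rotation as Rn
from cell import *
np.set_printoptions(precision=4,suppress=True)
M={n:camera_model(n) for n in ("scene","side")}
def proj(n,X):
    m=M[n]; c=np.atleast_2d(X)@m["R"].T+m["t"]
    return np.c_[m["fx"]*c[:,0]/c[:,2]+m["cx"], m["fy"]*c[:,1]/c[:,2]+m["cy"]]
def back(n,p,z):
    m=M[n]; d=m["R"].T@np.array([(p[0]-m["cx"])/m["fx"],(p[1]-m["cy"])/m["fy"],1]); o=-m["R"].T@m["t"]
    return o+d*(z-o[2])/d[2]
def place(q,P):
    c,s=np.cos(q[2]),np.sin(q[2]); P=np.atleast_2d(P)
    return np.c_[q[0]+c*P[:,0]-s*P[:,1], q[1]+s*P[:,0]+c*P[:,1], P[:,2]]
Z={"scene":lambda u,v:(250+u/4,160+v/4),"side":lambda u,v:(230+u/4,140+v/4)}
E
python3 - <<'E'
from h import *
def fit(obs,q0):
    f=lambda q: np.concatenate([(proj(n,place(q,P))[0]-np.array(Z[n](*uv))) for n,P,uv in obs])
    r=least_squares(f,q0,loss="soft_l1"); print(r.x, np.degrees(r.x[2])); print(r.fun.reshape(-1,2)); return r.x
obs=[("scene",(0,.128,.08),(106,178)),("side",(0,.128,.08),(396,405)),
 ("scene",(0,-.095,.08),(466,268)),("side",(0,-.095,.08),(385,138)),
 ("side",(.012,.05,.055),(371,340)),("side",(.012,-.05,.055),(366,222)),("side",(.074,-.042,.055),(268,226))]
b=back("side",Z["side"](390,250),0.08);print(b)
q=fit(obs,[b[0],b[1],0])
for n,ps in (("side",[(485,248),(580,240),(602,297),(497,315)]),("scene",[(213,330),(313,352),(283,408),(170,383)])):
    C=np.array([back(n,Z[n](*p),.047) for p in ps]); print(n,C[:,:2],C.mean(0)[:2])
    e=np.diff(np.r_[C,C[:1]],axis=0)[:,:2]; print(np.linalg.norm(e,axis=1),np.degrees(np.arctan2(e[:,1],e[:,0])))
print("home",place(q,(.043,0,0)), "bay->world block pred", place(q,(-.085,0,0)))
for nm,ps,z in (("bottlecap",(("side",(171,470)),("scene",(122,62))),.1),("low",(("side",(493,158)),("scene",(507,458))),.026),("tape",(("side",(175,308)),),.019)):
    for n,p in ps: print(nm,n,back(n,Z[n](*p),z))
E
```

```text
[0.5967 0.2121 0.08  ]
[0.5984 0.2059 0.2471] 14.159440453580721
[[-0.5254 -0.8499]
 [ 0.0938  0.5012]
 [ 0.5195  0.246 ]
 [ 0.0728  0.9111]
 [-0.1655 -1.545 ]
 [ 0.3333 -0.889 ]
 [-0.2403  0.4368]]
side [[0.5476 0.1614]
 [0.4916 0.1404]
 [0.4724 0.1878]
 [0.5307 0.2173]] [0.5106 0.1767]
[0.0598 0.0511 0.0653 0.0584] [-159.4319  111.9745   26.8911  -73.2115]
scene [[0.5264 0.2087]
 [0.5458 0.1564]
 [0.4988 0.1378]
 [0.477  0.1936]] [0.512  0.1741]
[0.0558 0.0506 0.0599 0.0517] [ -69.6497 -158.3849  111.2958   17.0427]
home [[0.6401 0.2164 0.    ]] bay->world block pred [[0.516  0.1851 0.    ]]
bottlecap side [0.6613 0.4127 0.1   ]
bottlecap scene [0.6549 0.4014 0.1   ]
low side [0.5607 0.0475 0.026 ]
low scene [0.5624 0.0464 0.026 ]
tape side [0.7275 0.2295 0.019 ]
```

```bash
python3 - <<'E'
from h import *
q=np.array([.5984,.2059,.2471]); c,s=np.cos(q[2]),np.sin(q[2])
def tob(X): d=X[:2]-q[:2]; return np.array([c*d[0]+s*d[1],-s*d[0]+c*d[1]])
for nm,n,p,z in (("t1","side",(613,425),.047),("t2","side",(600,590),.047),("t1s","scene",(12,325),.047),("bottle","side",(171,470),.1),("bottle","scene",(122,62),.1),("blk","side",(542,277),.047),("blk","scene",(242,370),.047),("t2s","scene",(-132,290),.047)):
    X=back(n,Z[n](*p),z); print(nm,n,X,tob(X))
o=get_obs(); R=Rn.from_rotvec(o["orientation"]).as_matrix(); print(R)
E
```

```text
t1 side [0.455  0.2864 0.047 ] [-0.1193  0.1132]
t2 side [0.4494 0.395  0.047 ] [-0.0982  0.2198]
t1s scene [0.4592 0.2917 0.047 ] [-0.114   0.1172]
bottle side [0.6613 0.4127 0.1   ] [0.1116 0.1851]
bottle scene [0.6549 0.4014 0.1   ] [0.1026 0.1758]
blk side [0.5097 0.179  0.047 ] [-0.0926 -0.0044]
blk scene [0.5094 0.1737 0.047 ] [-0.0942 -0.0095]
t2s scene [0.4298 0.3762 0.047 ] [-0.1218  0.2064]
[[ 0.4048  0.9144 -0.001 ]
 [ 0.9144 -0.4048 -0.0015]
 [-0.0018 -0.0003 -1.    ]]
```

```bash
python3 - <<'E'
import cv2
a=cv2.imread("pics/scene0.png")[190:290,180:300]; cv2.imwrite("pics/t_zoom.png",cv2.resize(a,None,fx=5,fy=5,interpolation=cv2.INTER_CUBIC))
E
```

```text
(no output)
```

View pics/t_zoom.png

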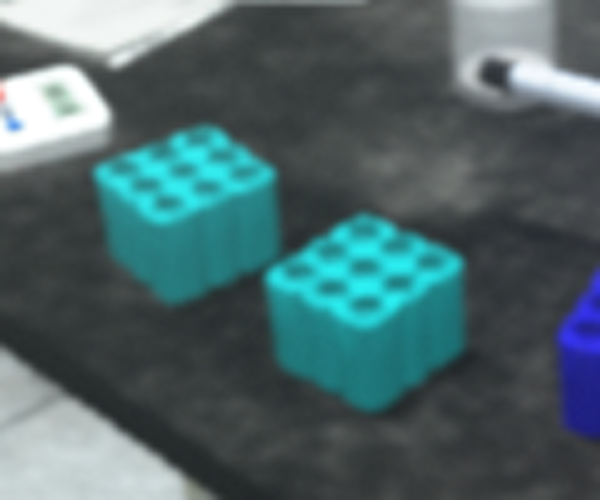

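The scene holds together: bay at (0.598, 0.206) with yaw 14°, and violet block at (-0.092, -0.008) in the bay frame. A turquoise look-alike stands at bay (-0.117, 0.115), so the gripper has to pass over it. Plan: shut fingers, tilt about 40°, slide in under the bar at 195 mm radius, and lift along the arc.

Request:
carry_out(
  commands=[
    [0,0,0,-0.84,3.04,0,0],
    [0,0,0,-0.84,3.04,0,0],
    [0,0,0,-0.84,3.04,0,0],
    [0,0,0,-0.84,3.04,0,0],
    [0,0,0,-0.84,3.04,0,0],
    [0,0,0,-0.84,3.04,0,0],
    [0,0,0,-0.84,3.04,0,0],
    [0,0,0,-0.84,3.04,0,0],
    [0,0,0,-0.84,3.04,0,0],
    [0,0,0,-0.84,3.04,0,0],
    [0,0,0,-0.84,3.04,0,0],
    [0,0,0,-0.84,3.04,0,0],
    [0,0,-0.1095,0,0,0,0],
    [0,0,-0.1095,0,0,0,0],
    [0,0,-0.1095,0,0,0,0],
    [0,0,-0.1095,0,0,0,0],
    [0,0,-0.1095,0,0,0,0],
    [0,0,-0.1095,0,0,0,0],
    [0,0,-0.1095,0,0,0,0],
  ],
)

```text
clock: 1.73
ee_pos: [0.5253, 0.2858, 0.2447]
orientation: [-1.794, -2.578, 0.001]
contact_force: [-0.5, 0.2, 0.4]
width: 0.0001
```

Request:
carry_out(
  commands=[
    [-0.1,0,0,0,0,0,0],
    [-0.1,0,0,0,0,0,0],
    [-0.1,0,0,0,0,0,0],
    [-0.1,0,0,0,0,0,0],
    [-0.1,0,0,0,0,0,0],
    [-0.1,0,0,0,0,0,0],
    [-0.1,0,0,0,0,0,0],
    [0,0,0,0,0,0,0],
  ],
)

```text
clock: 2.4
ee_pos: [0.5195, 0.284, 0.2386]
orientation: [1.513, 2.163, 0.777]
contact_force: [-1.4, -1.4, -2.7]
width: 0.0004
```

```bash
cat >> h.py <<'E'
Q=np.array([.5984,.2059,.2471])
def state():
    o=get_obs(); R=Rn.from_rotvec(o["orientation"]).as_matrix(); p=o["ee_pos"]
    c,s=np.cos(Q[2]),np.sin(Q[2]); d=p-np.r_[Q[:2],0]
    b=np.array([c*d[0]+s*d[1],-s*d[0]+c*d[1],p[2]])
    B=Rn.from_euler("z",-Q[2]).as_matrix()@R
    print("t",o["clock"],"p",p,"bay",b,"F",o["contact_force"],"w",o["width"]); print("q",o["joint_positions"]); print("B",B)
    return o,R,p,b,B
def togo(target_bay):
    o,R,p,b,B=state(); print("shift tool cm",100*B.T@(np.array(target_bay)-b))
def snap(n,f,box=None,k=1):
    im=capture(n)[:,:,::-1]
    if box: im=im[box[1]:box[3],box[0]:box[2]]
    cv2.imwrite("pics/"+f,cv2.resize(im,None,fx=k,fy=k,interpolation=cv2.INTER_CUBIC))
E
python3 - <<'E'
from h import *
togo((-.051,.095,.101))
snap("side","d1.png",(230,120,430,320),3)
snap("scene","s1.png",(200,120,420,300),3)
E
```

```text
t 2.4 p [0.5195 0.284  0.2386] bay [-0.0574  0.0951  0.2386] F [-1.3918 -1.3615 -2.6512] w 0.00035996691516807276
q [ 0.3562 -0.0891  2.0205 -0.0077  0.5205 -1.5596]
B [[-0.103   0.7673  0.633 ]
 [ 0.9947  0.0795  0.0655]
 [-0.0001  0.6364 -0.7714]]
shift tool cm [-0.0705 -8.2707 11.0178]
```

View pics/d1.png

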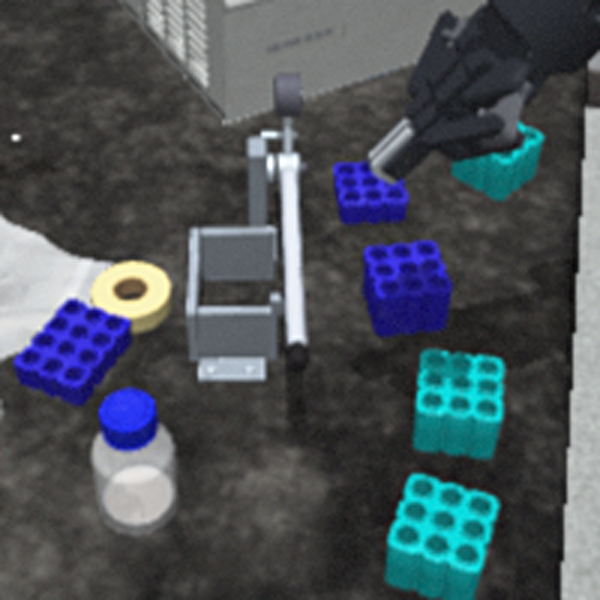

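View pics/s1.png

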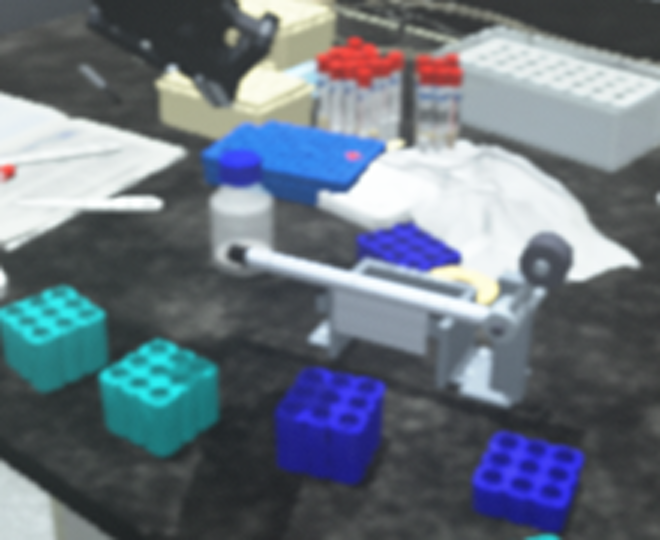

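The tool is tilted as planned, tip at side zoom (385,170). All objects are in place. I'll move to the slide-in line.

Request:
carry_out(
  commands=[
    [0,0,0,0,-2.76,0,0],
    [0,0,0,0,-2.76,0,0],
    [0,0,0,0,-2.76,0,0],
    [0,0,0,0,0,2.2,0],
    [0,0,0,0,0,2.2,0],
    [0,0,0,0,0,2.2,0],
    [0,0,0,0,0,2.2,0],
    [0,0,0,0,0,2.2,0],
    [0,0,0,0,0,0,0],
    [0,0,0,0,0,0,0],
  ],
)

```text
clock: 3.33
ee_pos: [0.5346, 0.289, 0.1077]
orientation: [1.509, 2.156, 0.785]
contact_force: [-0.4, 0.0, -0.4]
width: -0.0
```

```bash
python3 - <<'E'
from h import *
togo((.0064,.1007,.034))
o,R,p,b,B=state()
t=p+.014*R[:,2]; print(proj("side",t),proj("scene",t))
snap("side","d2.png",(230,120,430,320),3)
snap("scene","s2.png",(200,120,420,300),3)
E
```

```text
t 3.3333 p [0.5346 0.289  0.1077] bay [-0.0415  0.0961  0.1077] F [-0.3565  0.0347 -0.3927] w -1.689932193673796e-05
q [ 0.3551  0.183   2.0797 -0.0211  0.1802 -1.5456]
B [[-0.1019  0.7617  0.6399]
 [ 0.9948  0.0781  0.0656]
 [-0.      0.6433 -0.7656]]
shift tool cm [-0.0343 -1.0539  8.7367]
t 3.3333 p [0.5346 0.289  0.1077] bay [-0.0415  0.0961  0.1077] F [-0.3565  0.0347 -0.3927] w -1.689932193673796e-05
q [ 0.3551  0.183   2.0797 -0.0211  0.1802 -1.5456]
B [[-0.1019  0.7617  0.6399]
 [ 0.9948  0.0781  0.0656]
 [-0.      0.6433 -0.7656]]
[[344.1022 225.3058]] [[280.1208 206.3193]]
```

View pics/d2.png

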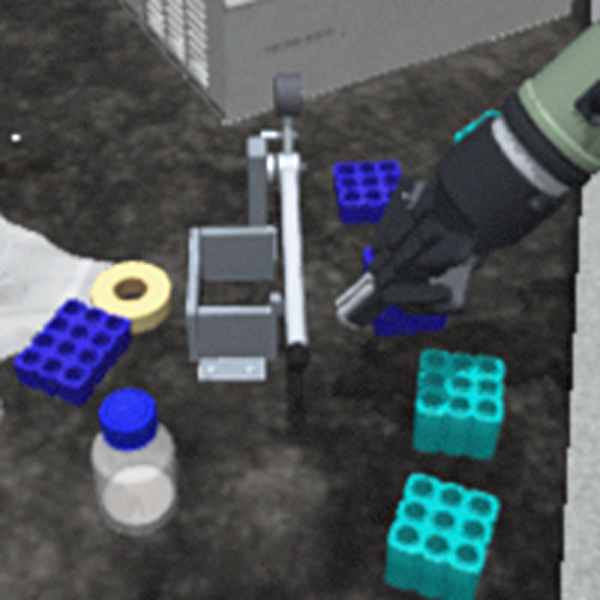

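View pics/s2.png

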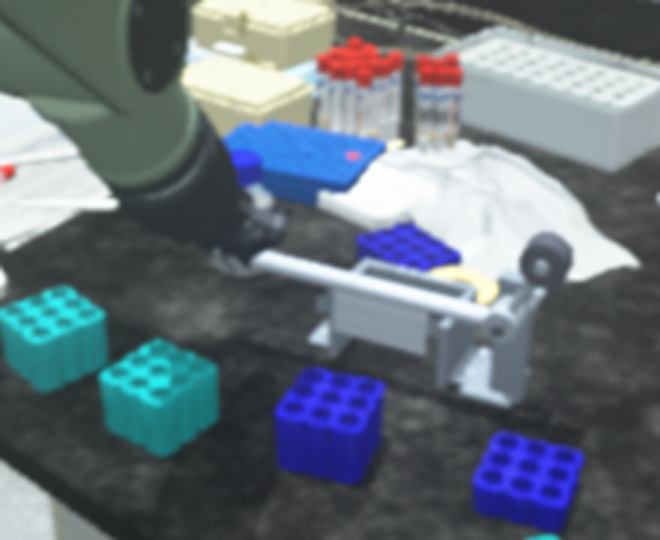

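```bash
python3 - <<'E'
from h import *
D=[(.2324,.5251,.2441,.2074,1.543,1.3935),(.5195,.284,.2386,-.0891,2.0205,.5205),(.5346,.289,.1077,.183,2.0797,.1802)]
A=[];b=[]
for x,y,z,a,c,e in D:
    r=np.hypot(x,y)
    A+= [[1,0,np.sin(a),np.sin(a+c),np.sin(a+c+e)],[0,1,np.cos(a),np.cos(a+c),np.cos(a+c+e)]]; b+=[r,z]
s,res,rk,sv=np.linalg.lstsq(np.array(A),np.array(b),rcond=None); print(s,res,rk,sv, np.array(A)@s-b)
E
```

```text
[0.0974 0.221  0.3194 0.4162 0.2091] [0.0001] 5 [3.0973 2.2499 0.5408 0.1918 0.1236] [-0.0021  0.006  -0.0006 -0.0077  0.0027  0.0017]
```

Joint 5 would run into its limit (0.08) at 40° tilt, so I'll reduce the tilt to about 0.6 rad before sliding in.

Request:
carry_out(
  commands=[
    [0.1,0,0,0,0,0,0],
    [0,0,0,0,0,0,0],
    [0,0,0,0,0,0,0],
  ],
)

```text
clock: 3.68
ee_pos: [0.5354, 0.2895, 0.1116]
orientation: [1.552, 2.219, 0.697]
contact_force: [0.4, 0.3, -0.7]
width: 0.0
```

```bash
python3 - <<'E'
from h import *
togo((.0056,.1005,.0293))
E
```

```text
t 3.6833 p [0.5354 0.2895 0.1116] bay [-0.0406  0.0965  0.1116] F [ 0.4145  0.33   -0.6876] w 1.5909713857578623e-05
q [ 0.3552  0.1817  2.0205 -0.0097  0.3305 -1.5571]
B [[-0.1024  0.816   0.569 ]
 [ 0.9947  0.084   0.0586]
 [ 0.      0.572  -0.8203]]
shift tool cm [-0.0767 -0.9033  9.4049]
```

Request:
carry_out(
  commands=[
    [0,0,0,-0.08,-0.9,0,0],
    [0,0,0,0,0,1.5,0],
    [0,0,0,0,0,1.5,0],
    [0,0,0,0,0,1.5,0],
    [0,0,0,0,0,1.5,0],
    [0,0,0,0,0,0,0],
    [0,0,0,0,0,0,0],
  ],
)

```text
clock: 4.27
ee_pos: [0.556, 0.2962, 0.0517]
orientation: [1.558, 2.226, 0.686]
contact_force: [-0.9, -0.6, -0.4]
width: 0.0003
```

```bash
python3 - <<'E'
from h import *
togo((.0056,.1005,.0293))
snap("side","d3.png",(280,170,430,320),4)
snap("scene","s3.png",(200,120,420,300),3)
E
```

```text
t 4.2667 p [0.556  0.2962 0.0517] bay [-0.019   0.0979  0.0517] F [-0.8683 -0.5999 -0.3941] w 0.00028059907688087935
q [ 0.3531  0.3434  1.9784 -0.0087  0.2223 -1.5595]
B [[-0.1024  0.8224  0.5596]
 [ 0.9947  0.0847  0.0576]
 [-0.      0.5626 -0.8267]]
shift tool cm [0.0079 0.7861 3.2504]
```

View pics/d3.png

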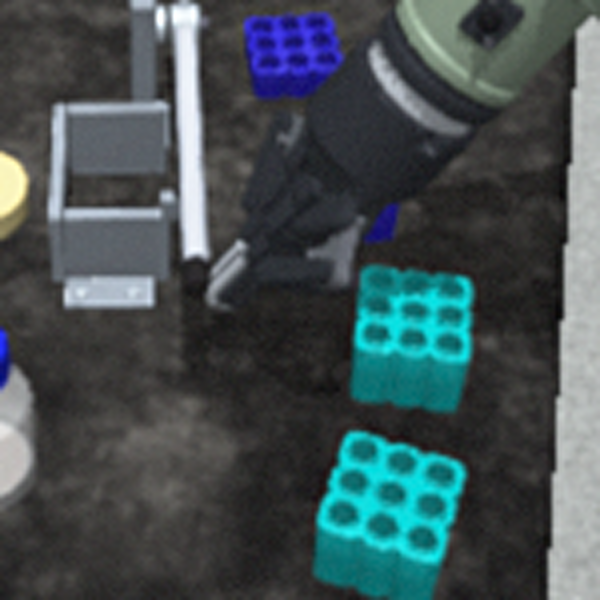

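View pics/s3.png

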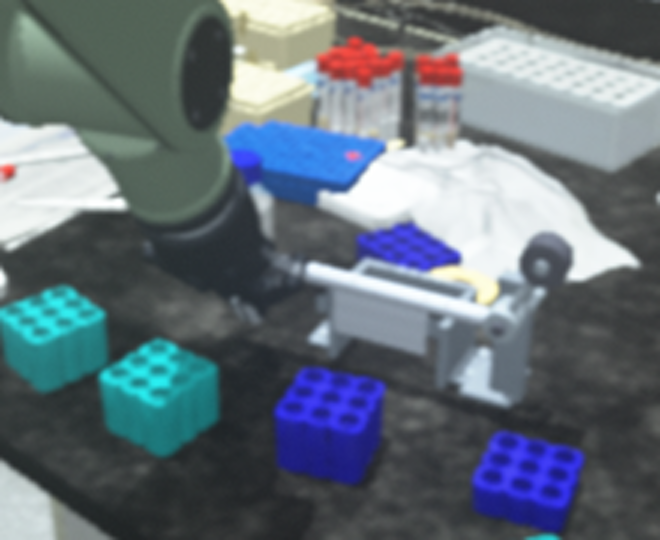

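Request:
carry_out(
  commands=[
    [0,0,0,0,0.4,1.0,0],
    [0,0,0,0,0,1.0,0],
    [0,0,0,0,0,1.0,0],
    [0,0,0,0,0,0,0],
    [0,0,0,0,0,0,0],
    [0,0,0,0,0,0,0],
  ],
)

```text
clock: 4.87
ee_pos: [0.5766, 0.3038, 0.0315]
orientation: [1.556, 2.224, 0.689]
contact_force: [0.2, -0.1, -0.6]
width: 0.0003
```

```bash
python3 - <<'E'
from h import *
togo((.0056,.1005,.0293))
snap("side","d4.png",(280,170,430,320),4)
E
```

```text
t 4.8667 p [0.5766 0.3038 0.0315] bay [0.0028 0.1002 0.0315] F [ 0.2494 -0.1097 -0.5595] w 0.00032516226513789166
q [ 0.3531  0.4196  1.9289 -0.0096  0.1922 -1.5587]
B [[-0.1026  0.8205  0.5624]
 [ 0.9947  0.0846  0.058 ]
 [-0.      0.5654 -0.8248]]
shift tool cm [-0.0033  0.1089  0.3436]
```

View pics/d4.png

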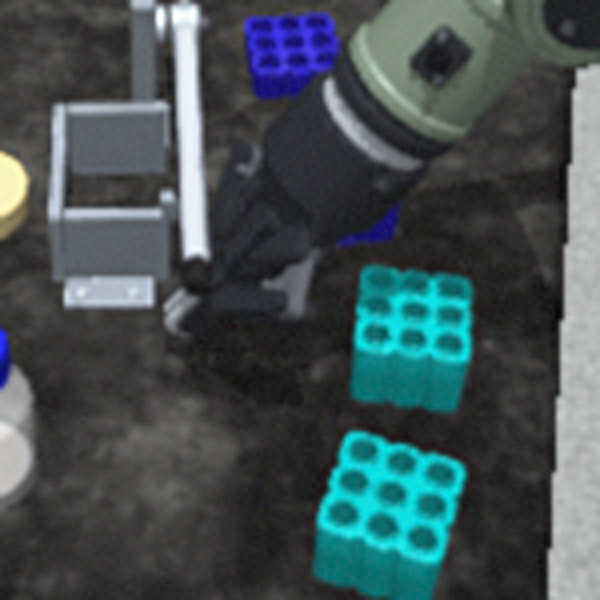

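The fingertip shows under and past the bar, near (180,310) in the zoom. The contact force is about zero. Next I'll start the lift.

Request:
carry_out(
  commands=[
    [0,0,0,0,0,0.5,0],
    [0,0,0,0.08,0.45,-0.65,0],
    [0,0,0,0.08,0.45,-0.65,0],
    [0,0,0,0.08,0.45,-0.65,0],
    [0,0,0,0.08,0.45,-0.65,0],
    [0,0,0,0.08,0.45,-0.65,0],
    [0,0,0,-0.08,0.44,-0.66,0],
    [0,0,0,-0.08,0.44,-0.66,0],
    [0,0,0,-0.08,0.44,-0.66,0],
    [0,0,0,-0.08,0.44,-0.66,0],
    [0,0,0,-0.08,0.44,-0.66,0],
    [0,0,0,0,0,0,0],
  ],
)

```text
clock: 5.92
ee_pos: [0.5788, 0.3047, 0.1074]
orientation: [1.557, 2.224, 0.689]
contact_force: [-5.8, -0.4, -0.3]
width: -0.0003
```

```bash
python3 - <<'E'
from h import *
state()
snap("side","d5.png",(230,120,430,320),3)
snap("scene","s5.png",(200,120,420,300),3)
E
```

```text
t 5.9167 p [0.5788 0.3047 0.1074] bay [0.0052 0.1006 0.1074] F [-5.8075 -0.3891 -0.3314] w -0.0003400302921228449
q [ 0.3531  0.2741  1.909  -0.0045  0.3583 -1.5633]
B [[-0.1022  0.8209  0.5618]
 [ 0.9948  0.084   0.0582]
 [ 0.0006  0.5648 -0.8252]]
```

View pics/d5.png

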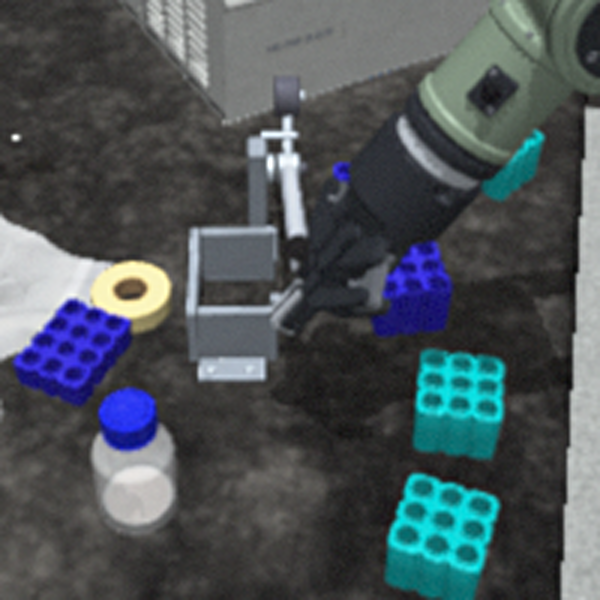

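View pics/s5.png

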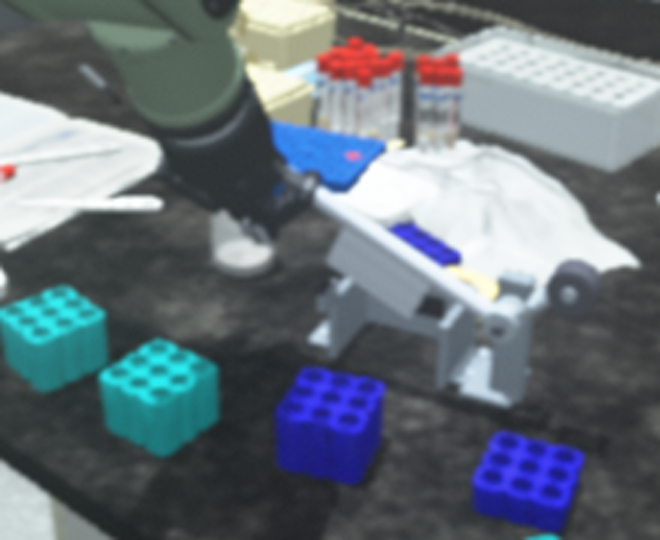

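The bar has risen to about 0.35 rad and the force is low. Continuing along the arc.

Request:
carry_out(
  commands=[
    [0,0,0,-0.23,0.41,-0.64,0],
    [0,0,0,-0.23,0.41,-0.64,0],
    [0,0,0,-0.23,0.41,-0.64,0],
    [0,0,0,-0.23,0.41,-0.64,0],
    [0,0,0,-0.23,0.41,-0.64,0],
    [0,0,0,-0.38,0.36,-0.6,0],
    [0,0,0,-0.38,0.36,-0.6,0],
    [0,0,0,-0.38,0.36,-0.6,0],
    [0,0,0,-0.38,0.36,-0.6,0],
    [0,0,0,-0.38,0.36,-0.6,0],
    [0,0,0,0,0,0,0],
  ],
)

```text
clock: 6.93
ee_pos: [0.5886, 0.2747, 0.1822]
orientation: [1.554, 2.22, 0.693]
contact_force: [-1.1, 0.2, 0.9]
width: -0.0002
```

```bash
python3 - <<'E'
from h import *
state()
snap("side","d6.png",(230,120,430,320),3)
snap("scene","s6.png",(200,120,420,300),3)
E
```

```text
t 6.9333 p [0.5886 0.2747 0.1822] bay [0.0073 0.0691 0.1822] F [-1.0919  0.1951  0.938 ] w -0.00020245258795280354
q [ 0.2872  0.1376  1.8853  0.0707  0.5151 -1.6834]
B [[-0.1017  0.8179  0.5663]
 [ 0.9948  0.0839  0.0575]
 [-0.0004  0.5692 -0.8222]]
```

View pics/d6.png

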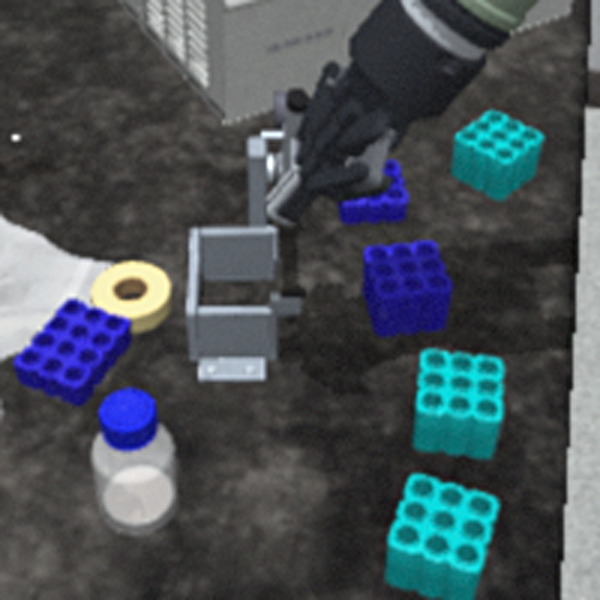

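View pics/s6.png

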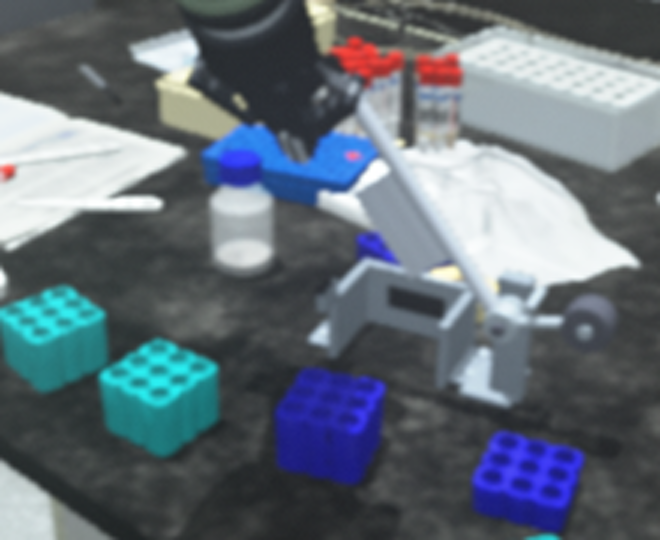

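Request:
carry_out(
  commands=[
    [0,0,0,-0.51,0.3,-0.53,0],
    [0,0,0,-0.51,0.3,-0.53,0],
    [0,0,0,-0.51,0.3,-0.53,0],
    [0,0,0,-0.51,0.3,-0.53,0],
    [0,0,0,-0.51,0.3,-0.53,0],
    [0,0,0,-0.75,0.31,-0.59,0],
    [0,0,0,-0.75,0.31,-0.59,0],
    [0,0,0,0,0,0,0],
  ],
)

```text
clock: 7.7
ee_pos: [0.5984, 0.2342, 0.2251]
orientation: [1.556, 2.22, 0.691]
contact_force: [0.5, -0.0, -0.1]
width: -0.0
```

```bash
python3 - <<'E'
from h import *
state()
snap("side","d7.png",(230,120,430,320),3)
snap("scene","s7.png",(200,120,420,300),3)
E
```

```text
t 7.7 p [0.5984 0.2342 0.2251] bay [0.007  0.0274 0.2251] F [ 0.4928 -0.0406 -0.1114] w -1.1926203520472523e-05
q [ 0.1985  0.062   1.8669  0.1452  0.6184 -1.8132]
B [[-0.1008  0.8186  0.5655]
 [ 0.9949  0.0835  0.0565]
 [-0.001   0.5683 -0.8228]]
```

View pics/d7.png

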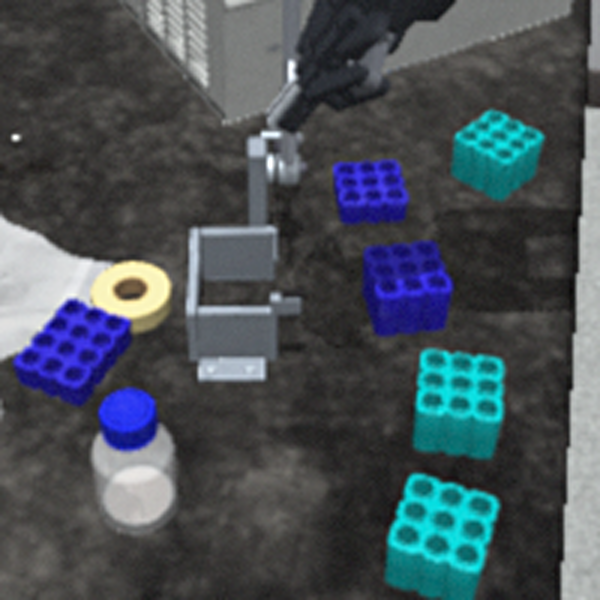

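View pics/s7.png

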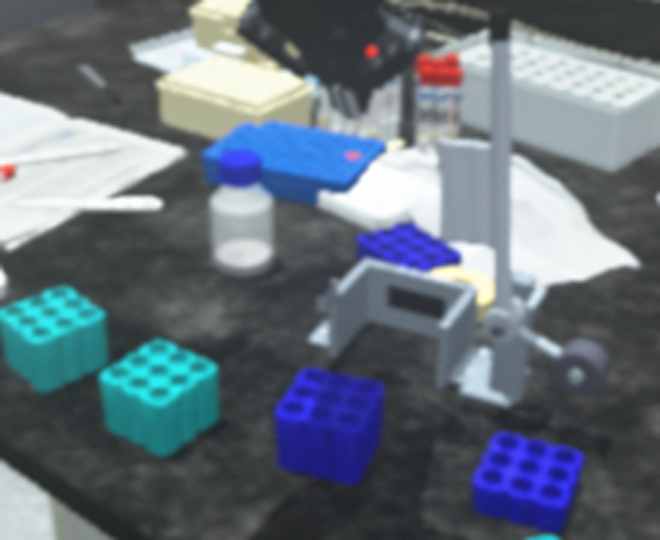

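The barrier passed its balance point and is swinging up on its own. I'll back off, straighten the tool and set the jaws to about 35 mm for two-point pushing.

Request:
carry_out(
  commands=[
    [0,0,0,0.4,-3.2,-2.2,0],
    [0,0,0,0.4,-3.2,-2.2,0],
    [0,0,0,0.4,-3.2,-2.2,0],
    [0,0,0,0.4,-3.2,-2.2,0],
    [0.1,0,0,0,0,0,0.4],
    [0.1,0,0,0,0,0,0.4],
    [0.1,0,0,0,0,0,0.4],
    [0.1,0,0,0,0,0,0.4],
    [0.1,0,0,0,0,0,0.4],
    [0.1,0,0,0,0,0,0.4],
    [0,0,0.102,0,0,0,0.4],
    [0,0,0,0,0,0,0.4],
    [0,0,0,0,0,0,0.4],
  ],
)

```text
clock: 8.88
ee_pos: [0.4447, 0.1974, 0.2217]
orientation: [-1.926, -2.481, 0.002]
contact_force: [0.5, 0.3, -0.9]
width: 0.0342
```

```bash
python3 - <<'E'
from h import *
state()
snap("side","d8.png",(230,120,430,320),3)
snap("scene","s8.png",(200,120,420,300),3)
snap("wrist","w8.png")
E
```

```text
t 8.8833 p [0.4447 0.1974 0.2217] bay [-0.1511  0.0293  0.2217] F [ 0.5282  0.3432 -0.9371] w 0.03418987511643077
q [ 0.2395  0.0395  1.7788  0.0001  1.3249 -1.5817]
B [[-0.0032  1.     -0.0016]
 [ 1.      0.0032  0.0001]
 [ 0.0001 -0.0016 -1.    ]]
```

View pics/d8.png

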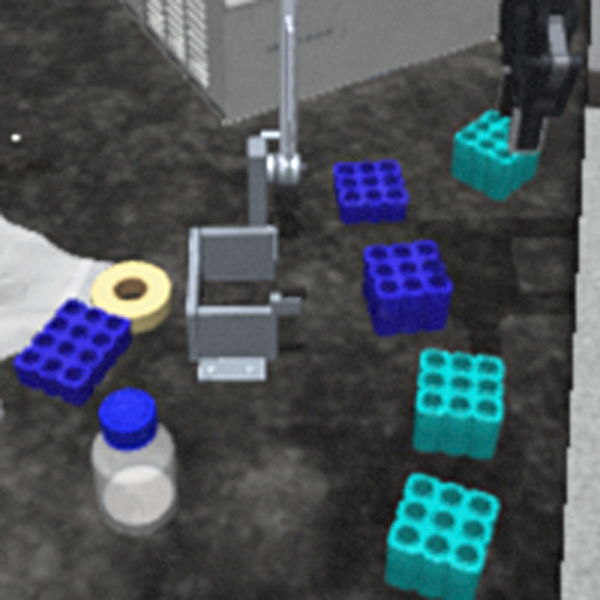

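View pics/s8.png

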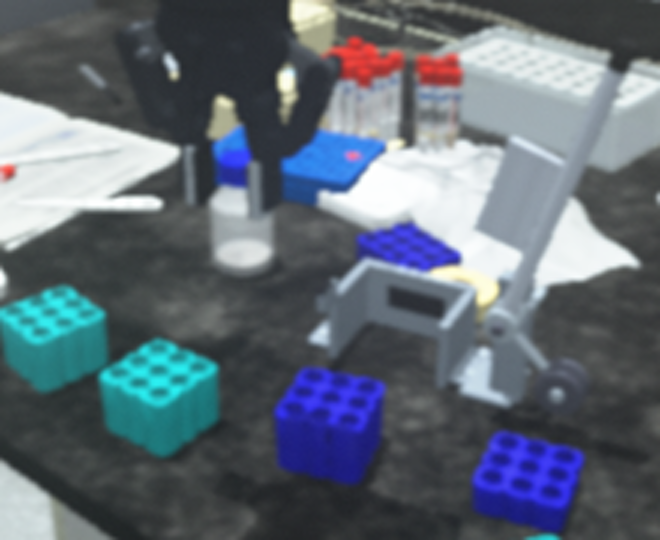

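View pics/w8.png

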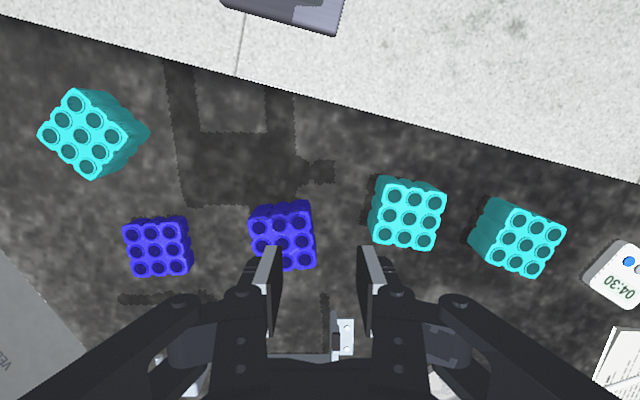

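The barrier is up and leaning outward. The wrist view shows the violet block at (281,236) and the turquoise one at (405,214). I'll measure both in the bay frame.

```bash
cat >> h.py <<'E'
def wback(o,uv,z):
    m=camera_model("wrist"); H=m["hand_eye"]; R=Rn.from_rotvec(o["orientation"]).as_matrix()
    d=R@H[:3,:3]@np.array([(uv[0]-m["cx"])/m["fx"],(uv[1]-m["cy"])/m["fy"],1]); c=o["ee_pos"]+R@H[:3,3]
    return c+d*(z-c[2])/d[2]
def bay(X):
    c,s=np.cos(Q[2]),np.sin(Q[2]); d=X[:2]-Q[:2]; return np.array([c*d[0]+s*d[1],-s*d[0]+c*d[1]])
E
python3 - <<'E'
from h import *
im=cv2.imread("pics/w8.png"); hsv=cv2.cvtColor(im,cv2.COLOR_BGR2HSV)
cv2.imwrite("pics/w8z.png",cv2.resize(im[180:300,220:460],None,fx=3.3,fy=3.3,interpolation=cv2.INTER_CUBIC))
o=get_obs()
for nm,ps in (("blk",[(248,205),(309,201),(316,266),(255,271)]),("T1",[(379,176),(447,187),(436,250),(369,239)])):
    C=np.array([bay(wback(o,p,.047)) for p in ps]); e=np.diff(np.r_[C,C[:1]],axis=0)
    print(nm,C,C.mean(0),np.linalg.norm(e,axis=1),np.degrees(np.arctan2(e[:,1],e[:,0])))
E
```

```text
blk [[-0.1306 -0.0383]
 [-0.1348  0.0194]
 [-0.0672  0.0261]
 [-0.0615 -0.0351]] [-0.0985 -0.007 ] [0.0579 0.0679 0.0615 0.0692] [  94.1161    5.6427  -84.6149 -177.3551]
T1 [[-0.159   0.0841]
 [-0.1488  0.148 ]
 [-0.085   0.1442]
 [-0.0964  0.0777]] [-0.1223  0.1135] [0.0647 0.0639 0.0674 0.0629] [ 80.9303  -3.4295 -99.7269 174.1537]
```

View pics/w8z.png

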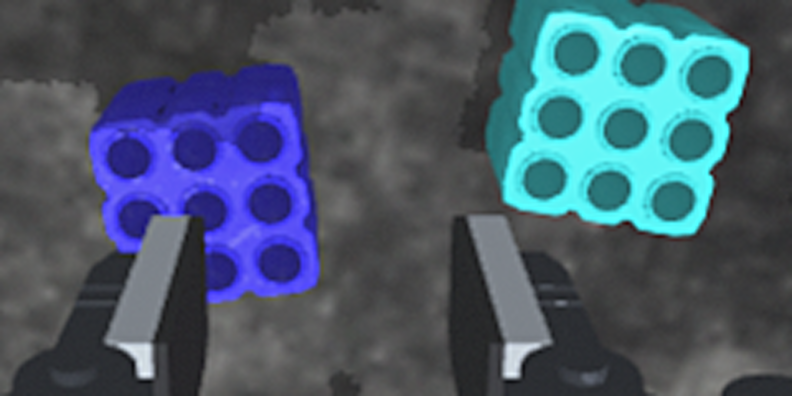

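Request:
carry_out(
  commands=[
    [0,0,0,-1.8,-0.8,0,0.4],
    [0,0,0,-1.8,-0.8,0,0.4],
    [0,0,0,0,0,3.2,0.4],
    [0,0,0,0,0,3.2,0.4],
    [0,0,0,0,0,3.2,0.4],
    [0,0,0,0,0,3.2,0.4],
    [0,0,0,0,0,3.2,0.4],
    [0,0,0,0,0,2.2,0.4],
    [0,0,0,0,0,1.2,0.4],
    [0,0,0,0,0,0,0.4],
    [0,0,0,0,0,0,0.4],
  ],
)

```text
clock: 9.95
ee_pos: [0.4378, 0.1582, 0.0285]
orientation: [-1.929, -2.479, 0.001]
contact_force: [-0.3, 0.1, -0.0]
width: 0.0341
```

```bash
python3 - <<'E'
from h import *
state()
snap("side","d9.png",(230,120,430,320),3)
snap("wrist","w9.png")
E
```

```text
t 9.95 p [0.4378 0.1582 0.0285] bay [-0.1674 -0.0069  0.0285] F [-0.2732  0.0746 -0.0206] w 0.03412595946272684
q [ 0.1606  0.289   1.9649  0.      0.8887 -1.6585]
B [[-0.0012  1.     -0.0011]
 [ 1.      0.0012  0.0001]
 [ 0.0001 -0.0011 -1.    ]]
```

View pics/d9.png

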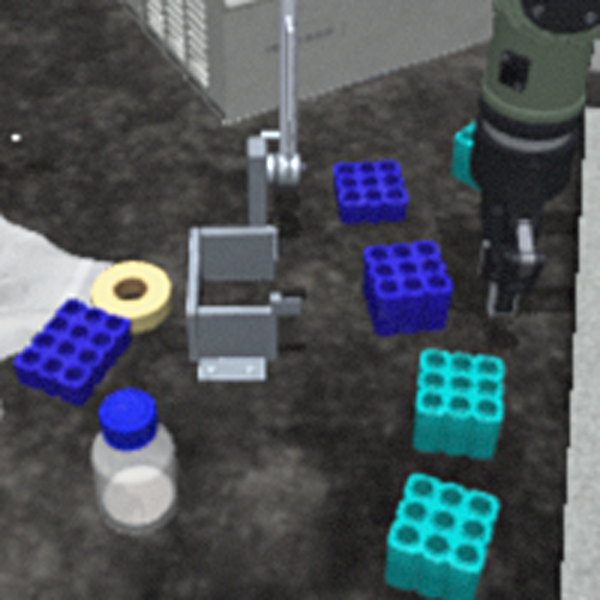

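View pics/w9.png

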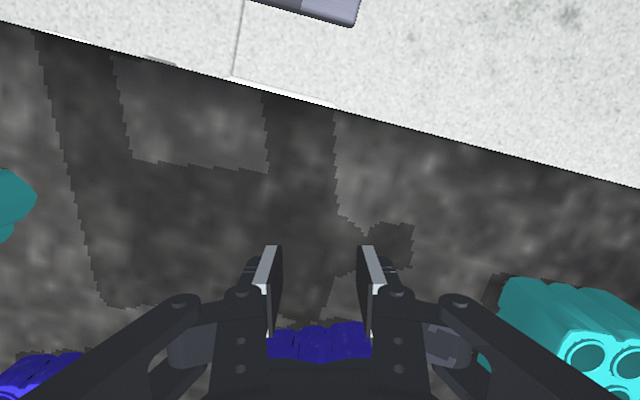

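Request:
carry_out(
  commands=[
    [0,0,0,0,1.0,0,0.4],
    [0,0,0,0,1.0,0,0.4],
    [0,0,0,0,0.7,0,0.4],
    [0,0,0,0,0.7,0,0.4],
    [0,0,0,0,0.7,0,0.4],
    [0,0,0,0,0.7,0,0.4],
    [0,0,0,0.05,0.7,0,0.4],
    [0,0,0,0.05,0.7,0,0.4],
    [0,0,0,0.1,0.7,0,0.4],
    [0,0,0,0.1,0.7,0,0.4],
    [0,0,0,0.1,0.5,0,0.4],
    [0,0,0,0,0,0,0.4],
  ],
)

```text
clock: 11.05
ee_pos: [0.5176, 0.1826, 0.0289]
orientation: [1.929, 2.478, 0.002]
contact_force: [-1.0, -0.3, -0.0]
width: 0.0338
```

```bash
python3 - <<'E'
from h import *
state()
snap("side","d10.png",(280,150,430,300),4)
snap("scene","s10.png",(200,120,420,300),3)
snap("wrist","w10.png")
E
```

```text
t 11.05 p [0.5176 0.1826 0.0289] bay [-0.0841 -0.0028  0.0289] F [-0.9695 -0.2962 -0.0407] w 0.033773450451071274
q [ 0.1815  0.4273  1.7608  0.0001  0.9516 -1.6373]
B [[-0.0008  1.      0.0018]
 [ 1.      0.0008 -0.0001]
 [-0.0001  0.0018 -1.    ]]
```

View pics/d10.png

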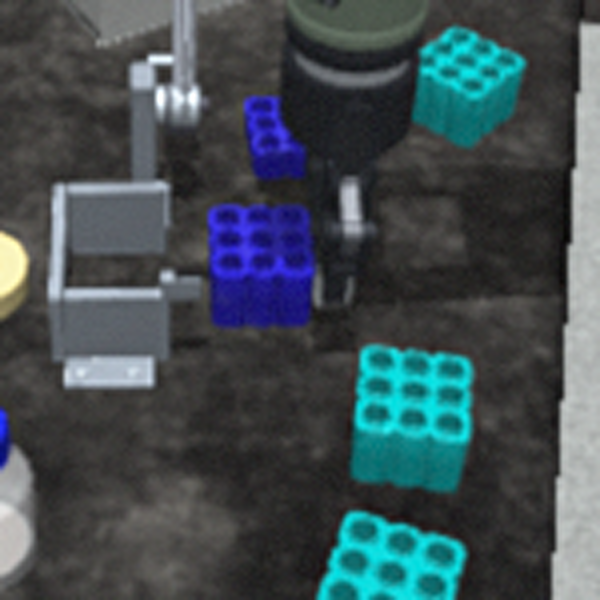

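View pics/s10.png

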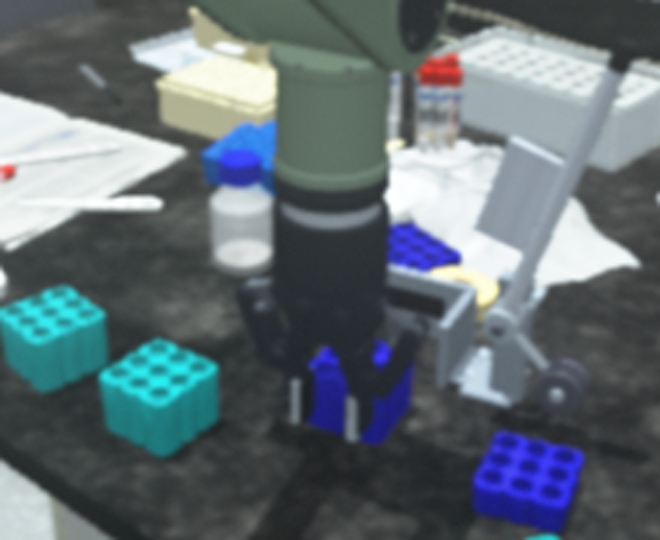

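View pics/w10.png

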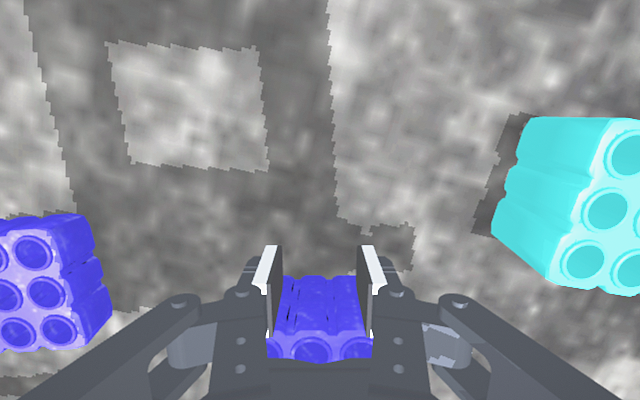

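The block is squared against both fingers (wrist row about 349, level). A small stop peg sticks out at the left cheek, side zoom (180,285). I'll locate it before pushing past it.

```bash
python3 - <<'E'
from h import *
# triangulate peg end: side full px, scene full px (from d8/s8 zooms x3)
for nm,us,uc in (("peg outer end",(230+297/3,120+302/3),(200+322/3,120+300/3)),):
    f=lambda X: np.r_[proj("side",X)[0]-us,proj("scene",X)[0]-uc]
    r=least_squares(f,[.6,.25,.06]); print(nm,r.x,bay(r.x),r.fun)
for z in (.02,.05,.066): print(z,bay(back("side",(230+297/3,120+302/3),z)))
P=np.array([[-.03,-.0028,.0],[ -.03,.0282,0]])
a=cv2.imread("pics/s8.png")[230:370,270:430]; cv2.imwrite("pics/peg.png",cv2.resize(a,None,fx=4,fy=4))
# block top from side d10 : corners zoom4 offset(280,150)
for p in [(210,210),(303,207),(312,262),(213,268)]:
    print(bay(back("side",(280+p[0]/4,150+p[1]/4),.047)))
E
```

```text
peg outer end [0.585  0.2492 0.0597] [-0.0024  0.0453] [-0.1464 -0.1719 -0.1772  0.136 ]
0.02 [-0.0047  0.0065]
0.05 [-0.0032  0.0363]
0.066 [-0.0024  0.0521]
[-0.0139 -0.0294]
[-0.0713 -0.0315]
[-0.0726  0.0169]
[-0.0137  0.0212]
```

View pics/peg.png

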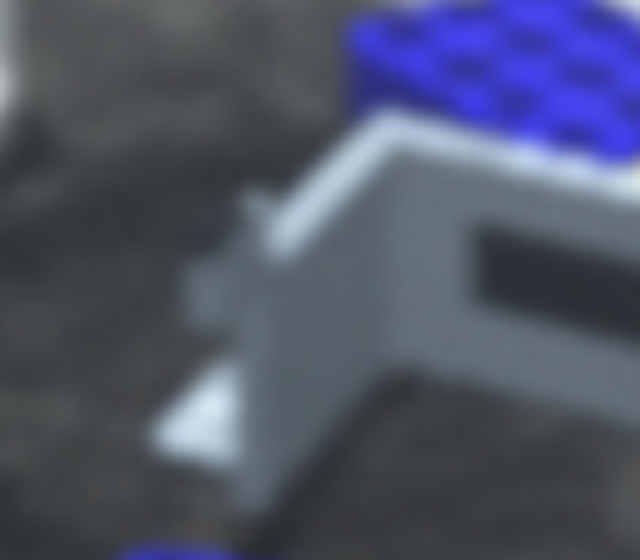

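The peg is outside the left cheek (y≈+45 to 50 mm, z≈60 mm). I'll back off slightly and raise 10 mm so the knuckles clear it, then push on.

Request:
carry_out(
  commands=[
    [0,0,0,0,-0.5,0,0.4],
    [0,0,0,0,0,-1.0,0.4],
    [0,0,0,0,0.5,0,0.4],
    [0,0,0,0.05,0.6,0,0.4],
    [0,0,0,0.05,0.6,0,0.4],
    [0,0,0,0.1,0.6,0,0.4],
    [0,0,0,0.1,0.6,0,0.4],
    [0,0,0,0.1,0.6,0,0.4],
    [0,0,0,0,0.6,0,0.4],
    [0,0,0,0,0.6,0,0.4],
    [0,0,0,0,0.6,0,0.4],
    [0,0,0,0,0,0,0.4],
  ],
)

```text
clock: 12.2
ee_pos: [0.5633, 0.1981, 0.0388]
orientation: [1.929, 2.478, 0.002]
contact_force: [-0.4, 1.0, 0.6]
width: 0.0343
```

```bash
python3 - <<'E'
from h import *
state()
snap("side","d11.png",(280,150,430,300),4)
snap("scene","s11.png",(200,120,420,300),3)
E
```

```text
t 12.2 p [0.5633 0.1981 0.0388] bay [-0.0359  0.001   0.0388] F [-0.361   0.9637  0.6405] w 0.03429388601180363
q [ 0.1933  0.492   1.6329  0.      1.0146 -1.6252]
B [[-0.0005  1.      0.0021]
 [ 1.      0.0005 -0.0001]
 [-0.0001  0.0021 -1.    ]]
```

View pics/d11.png

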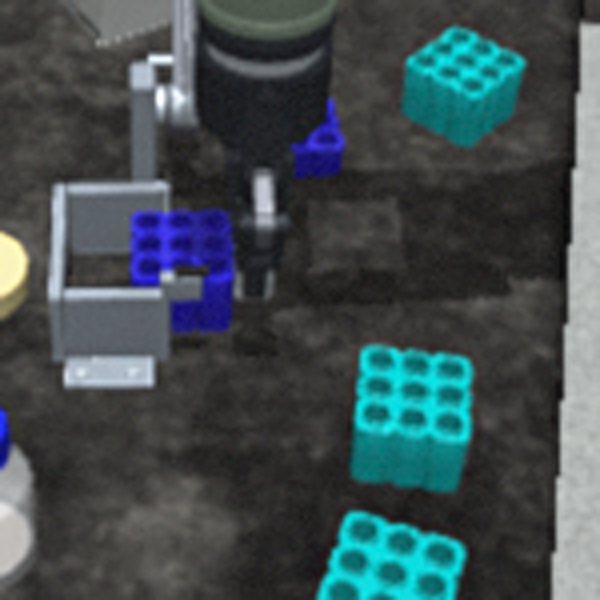

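View pics/s11.png

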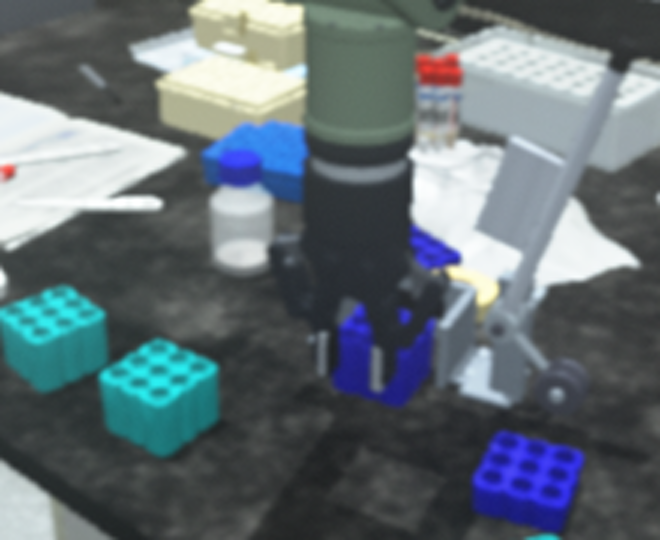

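Request:
carry_out(
  commands=[
    [0,0,0,0,0.5,0,0.4],
    [0,0,0,0,0.5,0,0.4],
    [0,0,0,0,0.5,0,0.4],
    [0,0,0,0,0.5,0,0.4],
    [0,0,0,0,0.5,0,0.4],
    [0,0,0,0,0.3,0,0.4],
    [0,0,0,0,0.2,0,0.4],
    [0,0,0,0,0.2,0,0.4],
    [0,0,0,0,0,0,0.4],
  ],
)

```text
clock: 13.05
ee_pos: [0.593, 0.2057, 0.0386]
orientation: [1.93, 2.479, 0.0]
contact_force: [1.0, 0.5, 1.0]
width: 0.0342
```

```bash
python3 - <<'E'
from h import *
state()
snap("side","d12.png",(280,150,430,300),4)
E
```

```text
t 13.05 p [0.593  0.2057 0.0386] bay [-0.0053  0.0011  0.0386] F [0.9742 0.4603 0.9765] w 0.03418696714389147
q [ 0.1961  0.545   1.5491 -0.      1.0472 -1.6224]
B [[-0.0006  1.      0.0003]
 [ 1.      0.0006 -0.    ]
 [-0.      0.0003 -1.    ]]
```

View pics/d12.png

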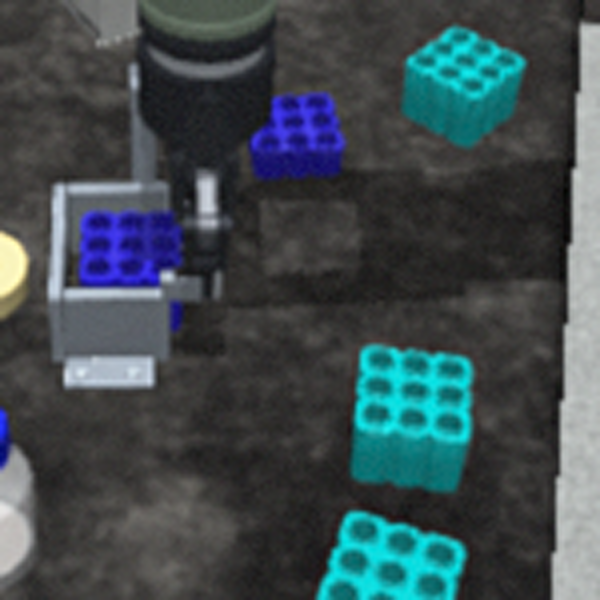

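Request:
carry_out(
  commands=[
    [0,0,0,0,0.25,0,0.4],
    [0,0,0,0,0.25,0,0.4],
    [0,0,0,0,0,0,0.4],
  ],
)

```text
clock: 13.35
ee_pos: [0.598, 0.207, 0.0388]
orientation: [1.93, 2.478, 0.001]
contact_force: [-0.8, -0.5, -0.1]
width: 0.034
```

Request:
carry_out(
  commands=[
    [0,0,0,0,0.2,0,0.4],
    [0,0,0,0,0.2,0,0.4],
    [0,0,0,0,0,0,0.4],
  ],
)

```text
clock: 13.6
ee_pos: [0.6016, 0.2079, 0.0386]
orientation: [1.93, 2.479, 0.0]
contact_force: [-0.3, 0.9, -0.0]
width: 0.034
```

```bash
python3 - <<'E'
from h import *
state()
snap("side","d13.png",(280,150,430,300),4)
E
```

```text
t 13.6 p [0.6016 0.2079 0.0386] bay [0.0036 0.0011 0.0386] F [-0.3499  0.8619 -0.0251] w 0.034010440252046456
q [ 0.1968  0.5603  1.5244 -0.      1.0567 -1.6217]
B [[-0.0006  1.      0.0002]
 [ 1.      0.0006 -0.    ]
 [-0.      0.0002 -1.    ]]
```

View pics/d13.png

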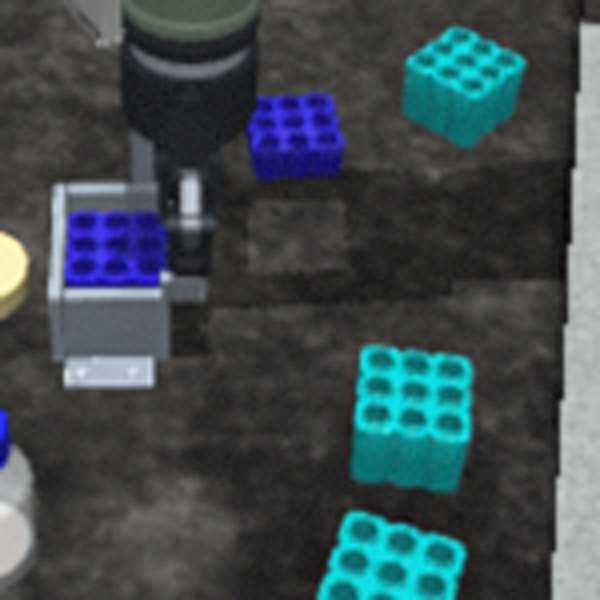

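Almost home, and no contact force from the back stop yet. I'll go on in 2 mm steps until it is felt.

Request:
carry_out(
  commands=[
    [0,0,0,0,0.2,0,0.4],
    [0,0,0,0,0,0,0.4],
    [0,0,0,0,0,0,0.4],
  ],
)

```text
clock: 13.9
ee_pos: [0.6017, 0.2079, 0.0385]
orientation: [-1.928, -2.477, 0.005]
contact_force: [-4.6, -1.9, 3.5]
width: 0.0343
```

Request:
carry_out(
  commands=[
    [0,0,0,0,0.2,0,0.4],
    [0,0,0,0,0,0,0.4],
    [0,0,0,0,0,0,0.4],
  ],
)

```text
clock: 14.15
ee_pos: [0.6017, 0.208, 0.0383]
orientation: [-1.926, -2.475, 0.011]
contact_force: [-9.2, -3.3, 7.9]
width: 0.0344
```

The stop is felt: 9 N, position halted at x=0.6017. I'll back off straight, then lift clear and inspect.

Request:
carry_out(
  commands=[
    [0,0,0,0,-0.5,0,0.4],
    [0,0,0,0,-1.0,0,0.4],
    [0,0,0,0,-2.0,0,0.4],
    [0,0,0,0,-3.0,0,0.4],
    [0,0,0,0,-3.0,0,0.4],
    [0,0,0,0,0,-3.0,0.4],
    [0,0,0,0,0,-3.5,0.4],
    [0,0,0,0,0,-3.5,0.4],
    [0,0,0,0,0,-3.5,0.4],
    [0,0,0,0,0,-3.5,0.4],
    [0,0,0,0,0,0,0.4],
    [0,0,0,0,0,0,0.4],
  ],
)

```text
clock: 15.15
ee_pos: [0.5156, 0.186, 0.2123]
orientation: [1.927, 2.474, 0.01]
contact_force: [-0.5, -0.4, -0.7]
width: 0.034
```

```bash
python3 - <<'E'
from h import *
state()
snap("side","d14.png",(280,150,430,300),4)
snap("scene","s14.png",(250,120,420,270),4)
snap("wrist","w14.png")
E
```

```text
t 15.15 p [0.5156 0.186  0.2123] bay [-0.0851  0.001   0.2123] F [-0.4511 -0.3939 -0.6778] w 0.03401635359093384
q [ 0.1883  0.174   1.6506  0.0001  1.3083 -1.6302]
B [[-0.0006  1.      0.0086]
 [ 1.      0.0006 -0.0004]
 [-0.0004  0.0086 -1.    ]]
```

View pics/d14.png

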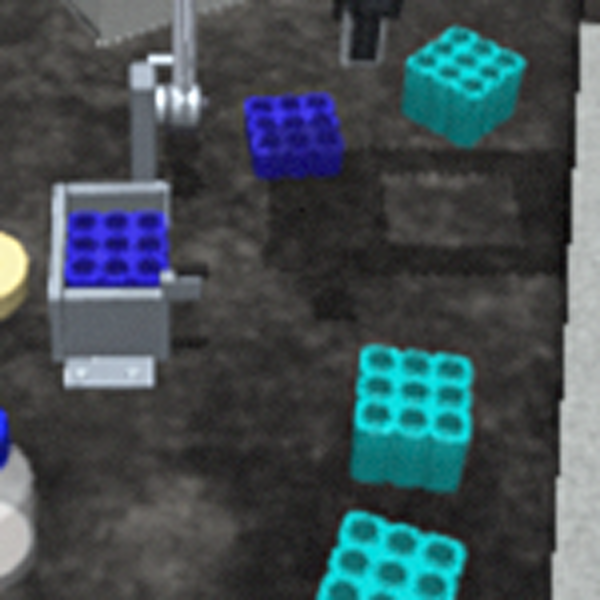

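View pics/s14.png

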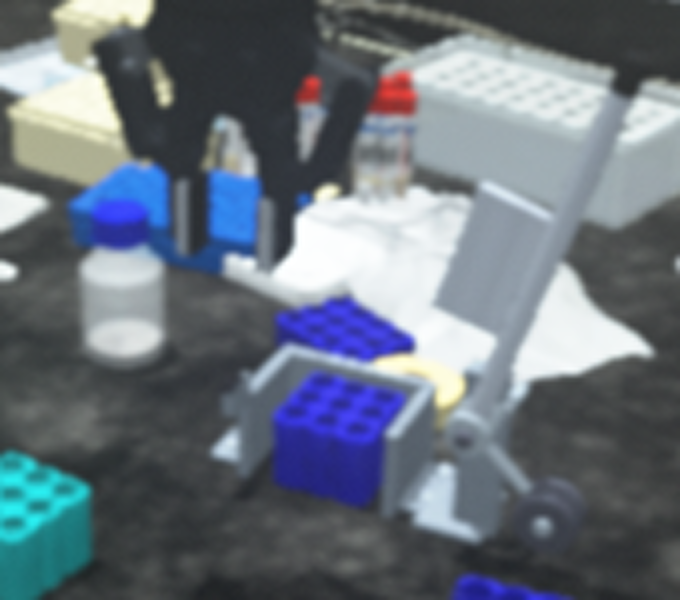

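View pics/w14.png

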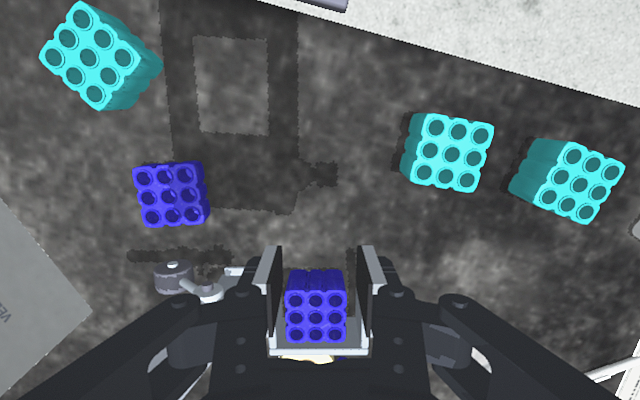

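The block sits between the cheeks against the stop (wrist centre hole about (315,317), stop edge row about 347). I'll check this numerically.

```bash
python3 - <<'E'
from h import *
o=get_obs()
print("wrist centre",bay(wback(o,(315.5,317),.047)), "stop top front edge",bay(wback(o,(318,347),.055)))
print("corners",[bay(wback(o,p,.047)) for p in ((286,291),(345,291),(347,341),(286,342))])
cen=back("side",(280+117/4,150+245/4),.047); print("side centre",bay(cen))
h=place(Q,[(.043,0,.047)]); print("home px in d14 zoom",(proj("side",h)-[280,150])*4, "s14",(proj("scene",h)-[250,120])*4)
im=cv2.imread("pics/w14.png"); cv2.imwrite("pics/w14z.png",cv2.resize(im[240:380,230:400],None,fx=4,fy=4,interpolation=cv2.INTER_CUBIC))
a=cv2.imread("pics/d14.png"); cv2.imwrite("pics/d14z.png",a[160:380,20:240].repeat(2,0).repeat(2,1))
E
```

```text
wrist centre [ 0.043  -0.0024] stop top front edge [0.0718 0.0001]
corners [array([ 0.0139, -0.031 ]), array([0.0138, 0.0262]), array([0.0711, 0.0296]), array([ 0.0724, -0.0325])]
side centre [0.043 0.001]
home px in d14 zoom [[117.0534 243.8344]] s14 [[333.4823 401.9878]]
```

View pics/w14z.png

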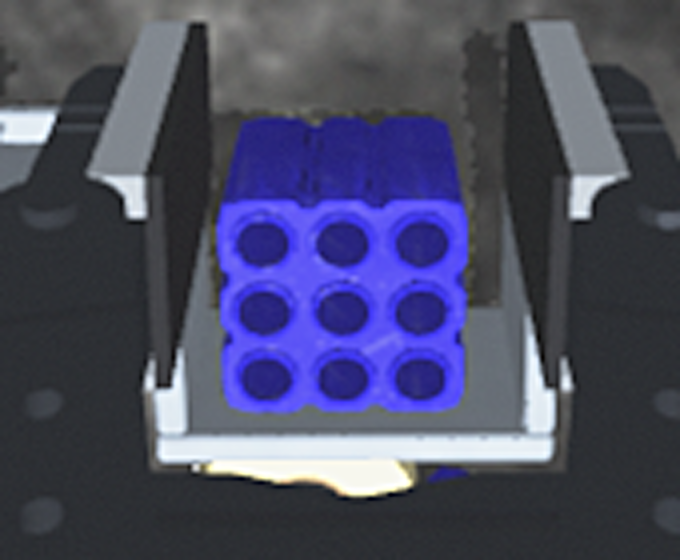

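View pics/d14z.png

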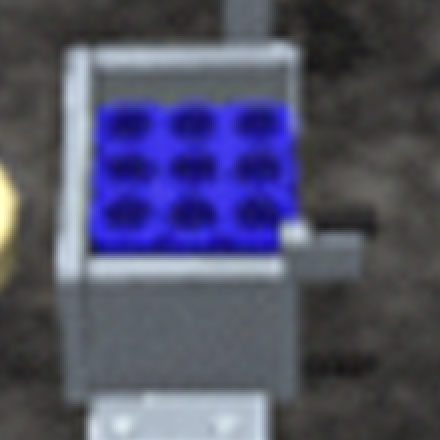

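The two cameras put the block centre at (43.0, -2.4 to +1) mm in the bay frame, against home at (43, 0). The edges are parallel to the stop and the barrier leans on its upper stop. The robot is clear at z=0.21 m. One quick check on the bystanders, then I'll hand in.

```bash
python3 - <<'E'
from h import *
a=cv2.imread("pics/side0.png"); b=capture("side")[:,:,::-1]
g=lambda i: cv2.cvtColor(np.ascontiguousarray(i),cv2.COLOR_BGR2GRAY)
for nm,(x0,y0,x1,y1) in {"bottle":(255,245,295,300),"low":(338,170,370,196),"tape":(258,204,290,232),"T1":(365,232,402,275),"T2":(355,275,400,325)}.items():
    r=cv2.matchTemplate(g(b),g(a)[y0:y1,x0:x1],cv2.TM_CCOEFF_NORMED); _,m,_,l=cv2.minMaxLoc(r); print(nm,m,(l[0]-x0,l[1]-y0))
print(get_obs()["contact_force"]); job_done()
E
```

```text
bottle 0.9990290999412537 (0, 0)
low 0.8499059081077576 (0, 0)
tape 0.9996523261070251 (0, 0)
T1 0.9967746138572693 (0, 0)
T2 0.9972096085548401 (0, 0)
[-0.7552 -0.3479  0.4279]
the job is handed in; nothing more can be done
```

The barrier arm is raised and staying up by itself, and the tube block is home against the back stop. I handed the job in at about 15 s of the 56 s allowed; `job_done` gave no verdict.

- **Barrier:** I slid the shut, tilted fingertips under the bar and lifted it along its arc past balance. It then swung up on its own. The last pictures show it leaning outward on its upper stop; I had no reading of the joint angle itself.
- **Tube block:** I pushed it with the jaws about 34 mm apart, which squared it, until the back stop was felt (about 9 N, no further movement). The cameras put its centre at (43.0, −2 to +1) mm in the bay frame, against (43, 0) for home. Its edges were parallel to the bay.
- **Bystanders:** Bottle, low block, tape roll and the two nearest turquoise blocks showed zero pixel shift in the side camera. The low block's match score was lower (0.85), which I put down to the gripper's shadow on it; I did not check the third turquoise block numerically.
- **Robot:** It finished clear of everything, at about 0.21 m height. The contact force was at its resting level, under 1 N.

I had to cut the tool tilt from 0.7 to 0.6 rad during the approach, because joint 5 was close to its lower limit. No check failed, and the camera positions agreed within about 3 mm.

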